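# Lock off the fume extractor and pull its spent filter

## Task

First lock the fume extractor's fan off by sliding the red-tabbed bolt fully home into its keeper, and leave it there. Then twist the spent filter (orange handle) anticlockwise, seen from above, as far as its stop, lift it straight out, and set it down gently, standing upright on the floor of the yellow tray, without dropping it. Leave the white fresh filter, the multimeter, the red cutters and the screwdriver where they are.

Things in the scene. Friction and masses are not known exactly. Their poses are not given: they have to be found in the camera images.
- extractor: Fume extractor, fixed: blue box with a grey deck on top, 200 (x) x 260 (y) x 100 mm high. Origin: centre of its underside; axes along its sides. A black collar (outer radius 72, top at z = 102) surrounds the filter's well at local (0, -45). The bolt runs along local x on the deck at local y = +85, in steel guides 21 mm high at local x -60 to -50 and 27 to 37.
- well (a point): Centre of the well's floor, at local (0, -45, 56) mm of the extractor, same axes. Its round mouth (74 mm for the 70 mm core) has two notches at the green marks (local +x and -x), the only places where the filter's lugs pass. Red marks 60 degrees clockwise of them show where it is locked. Turning stops at the green marks (within 2 degrees).
- keeper (a point): Middle of the bolt's keeper, the wider steel strap (local x 62 to 80 mm of the extractor, 21 mm above the deck); this point is on the deck. Axes as the extractor's.
- bolt (a joint): Position of the bolt in m along the extractor's local +x: 0 = fully withdrawn, 0.045 = fully home in the keeper, where it meets a hard end. Friction about 2.5 N, stays where left.
- bolt_tab (a point): Top centre of the red tab that stands up from the bolt: 10 mm thick along the slide, 30 mm wide across it, 44 mm tall; this point is 58 mm above the deck (z = 158) and the steel rod (14 mm thick) lies 42 mm and more below it. Axes as the extractor's: the bolt slides home along +x.
- filter: Spent filter, loose, 0.35 kg, 90 mm tall, at first captive in the well. Origin: centre of its underside, which rests on the well's floor; z up. Brown core 70 mm across (z 0 to 46), grey flange 104 mm across (46 to 54), orange handle. Lugs (radius 46, z 20 to 30) along its +x and -x. To free it, turn it about +z by 50 to 60 degrees until its x axis lies along the extractor's x.
- filter_handle (a point): Top centre of the orange handle: an upright bar 84 mm long along the filter's x, 14 mm thick along its y, 36 mm tall below this point.
- spent_tray: Yellow open tray, fixed, 150 x 150 x 34 mm, walls 5 mm, floor top 5 mm above the table. Origin: centre of its underside. The spent filter goes here.
- stock_tray: Blue open tray, fixed, same size as the yellow one; it holds the fresh filter.
- fresh_filter: Fresh filter, loose, all white, same shape as the spent one, standing in the blue tray. Origin: centre of its underside. Leave it alone.
- multimeter: Loose yellow multimeter, 170 x 85 x 36 mm, origin: centre of its underside.
- cutters: Loose side cutters with red handles, 145 mm long, 12 mm thick, origin at the pivot, on the table.
- screwdriver: Loose black screwdriver, 170 mm long, lying on the table.
Things that resemble listed ones, but are neither listed nor needed, are in the scene too. Leave any green look-alike of the filter alone.

How it is judged (in metres and radians):
On the way, in this order (a step that is already met when the one before it is completed fails the run):
1. the bolt is slid fully home while the filter still sits locked in its well (value of joint bolt above 0.041 m and z of filter in the frame of well below 0.012 m and angle between the x axis of filter and the x axis of extractor, either way round above 0.4 rad), for 0.2 s.
2. the filter is turned to its stop (handle within 0.2 rad of the green marks) while still down in its well (angle between the x axis of filter and the x axis of extractor, either way round below 0.2 rad and z of filter in the frame of well below 0.015 m), for 0.05 s.
3. the filter is lifted clear of the well in the gripper (z of filter in the frame of well above 0.05 m and contact force between the fingers and filter above 0.5 N), for 0.1 s.
At the end, for the whole second after the job is handed in: The bolt is fully home (joint above 0.041 m), and the spent filter stands at rest, upright (within 0.1 rad), on the floor of the yellow tray (its underside within 7 mm of the tray's floor, its centre within 50 mm of the tray's centre along each side) (value of joint bolt above 0.041 m and x of filter in the frame of spent_tray between -0.05 and 0.05 m and y of filter in the frame of spent_tray between -0.05 and 0.05 m and z of filter in the frame of spent_tray below 0.012 m and angle between filter's own z axis and vertical below 0.1 rad and linear speed of filter below 0.02 m/s); the robot touches nothing.
It fails at once if the spent filter is dropped (it moves faster than 0.7 m/s with no finger on it) (contact force between the fingers and filter below 0.05 N and linear speed of filter above 0.7 m/s).
It fails at once if the fresh filter is moved by more than 30 mm (distance of fresh_filter from where it was at the start of the episode above 0.03 m).
It fails at once if a loose bench thing (multimeter, cutters, screwdriver) is moved by more than 30 mm (distance of any of multimeter, cutters, screwdriver from where it was at the start of the episode above 0.03 m).
It also fails if it takes over 61 s, if anything falls off the work surface, if the arm or the gripper's body presses on something with over 40 N, if the wrist force passes 120 N, or if a joint passes its speed limit or range.

## Robot

A 6-joint arm with a two-finger parallel gripper is mounted at the origin on the work surface. World frame = base frame: x ahead of the robot, y to its left, z up, the work surface at z = 0. Lengths are in m, angles in degrees, forces in N, time in s.
With the tool pointing down it reaches from about 0.3 to 0.775 m from the base axis. Payload 14.6 kg.
Tool frame: the origin (TCP) lies at the centre of the arm's flange, where the gripper is bolted on; the fingertips stand 199 mm ahead of it and the grasp point (between the pads) lies 180 mm ahead of it; z points along the fingers, y is the line along which they close (so a half turn about z gives the same grasp; the last joint's range is limited). The gripper opens to 94 mm and grips with 3 to 60 N. Pads are 16 mm wide; open, the fingers measure 119 mm over their backs; the gripper's body (75 mm by 177 mm) begins 78 mm behind the grasp point.
Start: joints at [-71.31, 17.183, 87.147, -0, 75.671, -3.816], TCP at [0.211, -0.508, 0.405] pointing down, gripper open.
Joint ranges: [-173.82, 173.82], [-45.26, 126.66], [13.44, 144.39], [-59.66, 239.66], [0, 175.72], [-146.38, 146.38]. Speed limits (degrees/s): [127.2, 127.2, 147.25, 180, 180, 180].

## Interface

Orientations are given as a 3x3 rotation matrix whose columns are the frame's x, y, z axes.
In Python, from cell import arm, camera, camera_params gives the robot as it stands.
- The arm moves only by the tool servo_tool, never from a script. Its argument "plan" is a list of rows, each a list of 7 numbers: the shift along the tool's x, y, z normalised to -1 to 1, where 1 is 0.5 m, then the turn, a rotation vector about the tool's x, y, z normalised to -1 to 1, where 1 is 60 degrees, then the closure, from -1 (fully open) to 1 (shut). In form: [[dx, dy, dz, rx, ry, rz, fingers], ...]. A call has 1 to 8 rows; each row is the pose to reach, as a shift and turn from the pose commanded when the call began, along the tool's axes at that moment; what a row does not reach only later rows make up. A row lasts 1/12 s, in which the tool goes at most 41.7 mm and 7.16 degrees, less where a joint would pass 70% of its speed; a pose out of reach is approached as far as the arm can. A call with a number of a shift or a turn outside -1 to 1 is refused whole. A call with a gripper value outside its range is refused whole. The fingers move at their own pace and stop on an object; "force" is the grip in N (left out, the last holds). Time passes only in rows, so rows that repeat a pose let the fingers close. It gives the time, the measured TCP pose, the force, the opening and the grip force at its end, in the units of the state.
- arm.sense(): the state, without advancing time (a new reading comes with each control period).
- camera(name): name is "side" or "top"; returns (picture, depth): 384x512x3 uint8, red, green, blue; 384x512 float32, m along the optical axis (not along the pixel's ray), 0 where there is no reading.
- camera_params(name): a dict with "fovy" (degrees; the focal length in pixels is half the picture's height over the tangent of half this angle, whatever the lens; pixels are square), "cx", "cy" (the principal point, pixels), "distortion" ([k1, k2, p1, p2, k3] as OpenCV has them; the pictures are not rectified), "R" (3x3) and "t" (3): a world point X has camera coordinates R X + t. Camera axes: x right, y down, z forward; pixel columns grow to the right and rows downward; lengths in m; the calibration is good to about 2 mm. A picture is of the moment at which its call begins. camera_params takes no time and is no camera call.
- arm.job_done(): hands the job in; it is judged then, once.
The state is a dict: "clock": time; "qpos": joint angles; "qvel": joint speeds; "effort": joint torques, N m; "ee_pos": TCP position; "orientation": TCP orientation; "force": force on the tool from outside, world axes, zero at the start; "wrist_torque": the same for the moment, N m; "finger_gap": opening from 0.0 (shut) to 1.0 (fully open); "gripper_force": force on a finger pad.
Only numpy, scipy, OpenCV 4.12 (cv2) and the standard library are available. Lean on these libraries where they do the work, as an engineer would, in place of code of your own. Each camera call takes 0.05 s, during which the arm holds its last target. There are 200 camera calls.

## Working session

There is one attempt and no reset: what is moved stays moved. The work goes in short steps, Python scripts to look and compute and a tool call to move; the robot and the scene stay as the last step left them, time stands still between calls to the robot, and variables do not carry over. Pictures are saved under pics/ and viewed, at most 10 in all, crops included, and the job is handed in when it is done.

Besides the shell and the picture viewer there is one more tool, called as name(argument=value, ...) on one line, values as JSON. servo_tool: Moves the arm, as the interface text tells. Its arguments: {"type":"object","properties":{"plan":{"type":"array"},"force":{"type":"number"}},"required":["plan"]}

```bash
ls; mkdir -p pics
cat > h.py <<'E'
import numpy as np, cv2
from cell import arm, camera, camera_params
def K(n):
    p=camera_params(n); f=192/np.tan(np.radians(p["fovy"]/2))
    return np.array([[f,0,p["cx"]],[0,f,p["cy"]],[0,0,1]]),np.array(p["distortion"]),np.array(p["R"]),np.array(p["t"])
def ray(n,uv):
    k,d,R,t=K(n); u=cv2.undistortPoints(np.array(uv,float).reshape(-1,1,2),k,d).reshape(-1,2)
    return -R.T@t, np.c_[u,np.ones(len(u))]@R
def plane(n,uv,z):
    c,r=ray(n,uv); return c+r*((z-c[2])/r[:,2])[:,None]
def cloud(n,dep):
    k,d,R,t=K(n); v,u=np.mgrid[:384,:512]
    c,r=ray(n,np.c_[u.ravel(),v.ravel()]); return (c+r*dep.ravel()[:,None]).reshape(384,512,3)
E
python3 - <<'E'
from h import *
for n in("top","side"):
    im,d=camera(n); np.savez(f"{n}0.npz",im=im,d=d); cv2.imwrite(f"pics/{n}0.png",cv2.resize(im[:,:,::-1],(800,600)))
    p=camera_params(n); print(n,p)
print(arm.sense())
E
```

```text
pics
top {'fovy': 47.45794774114225, 'cx': 255.88739964818663, 'cy': 188.12292764116975, 'distortion': array([-0.05582559,  0.        ,  0.        ,  0.        ,  0.        ]), 'R': array([[ 0.00814844, -0.99996516, -0.00181212],
       [-0.99017494, -0.00781565, -0.13961555],
       [ 0.13959652,  0.00293197, -0.99020413]]), 't': array([0.03587179, 0.52477642, 1.2982341 ])}
side {'fovy': 54.498764174588715, 'cx': 257.1656215550153, 'cy': 191.91140198700626, 'distortion': array([-0.10742523,  0.        ,  0.        ,  0.        ,  0.        ]), 'R': array([[-0.7284194 , -0.6850789 , -0.00849036],
       [-0.44444707,  0.48192284, -0.75512726],
       [ 0.52141345, -0.54627583, -0.65552325]]), 't': array([0.38967653, 0.29039071, 0.93657665])}
{'clock': 0.1, 'qpos': array([-7.13115037e+01,  1.72130359e+01,  8.71751268e+01, -4.90242353e-04,
        7.56697329e+01, -3.81405872e+00]), 'qvel': array([-0.00149753, -0.13029206,  0.00574131, -0.06792821,  0.0520411 ,
        0.11299043]), 'effort': array([ 6.58025729e-04, -5.32650483e+01, -3.53287375e+01,  7.09647057e-02,
        2.34569359e-02, -6.39687300e-05]), 'ee_pos': array([ 0.21050494, -0.50809922,  0.40414924]), 'orientation': array([[ 9.23861664e-01,  3.82726424e-01, -3.31629934e-04],
       [ 3.82726563e-01, -9.23861173e-01,  9.54534146e-04],
       [ 5.89454211e-05, -1.00878109e-03, -9.99999489e-01]]), 'force': array([-1.0449067 ,  0.14841206, -0.11617827]), 'wrist_torque': array([ 0.00939014, -0.02406562, -0.01495844]), 'gripper_force': 0.0, 'finger_gap': 1.00175684317658}
```

View pics/top0.png

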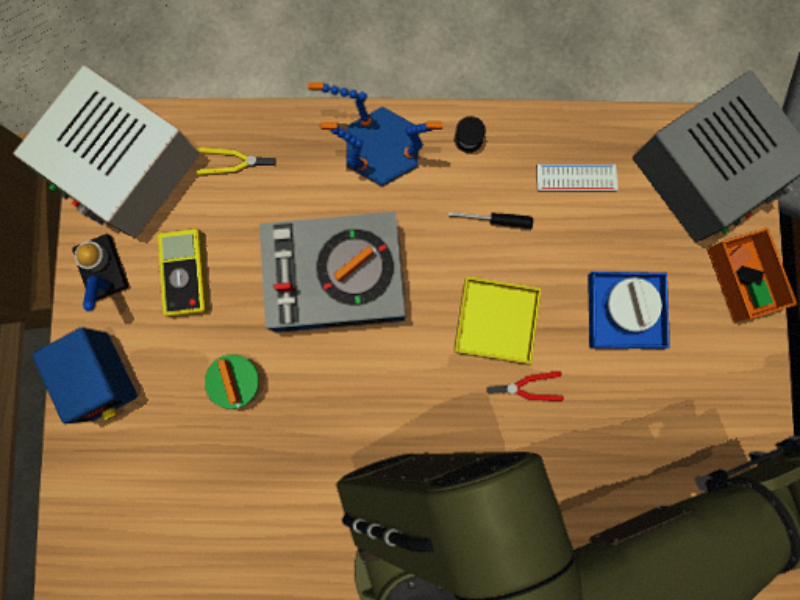

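View pics/side0.png

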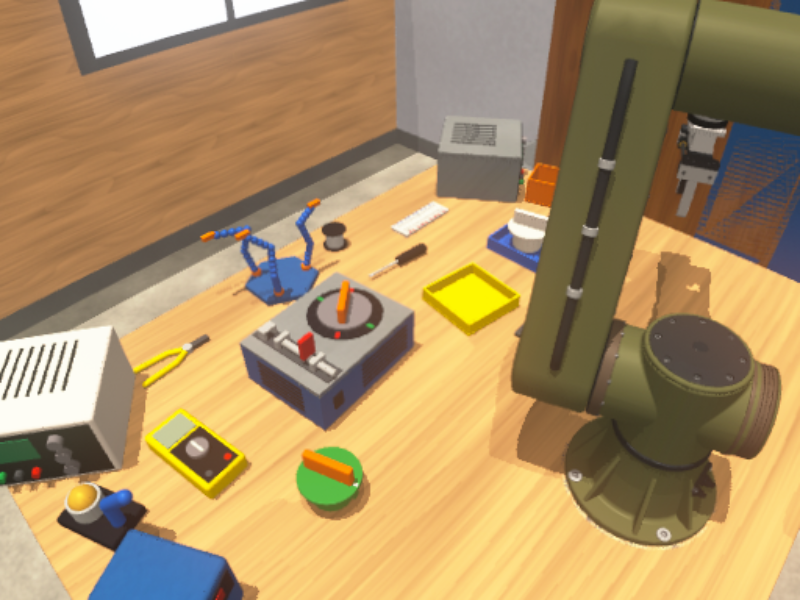

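The top view shows two orange-handled discs: the one in the extractor's collar at (355,264), and the green look-alike at (231,381). The first fits the task, since it is grey-flanged and sits in the well. The red tab is at (284,287), the yellow tray at (498,320). The keeper is the wide strap at (282,233), so the extractor's local +x points up in the image (about world +x). Next I measure and make a crop to confirm.

```bash
cat > m.py <<'E'
from h import *
def rect(P):
    (c,s,a)=cv2.minAreaRect((P[:,:2]*1000).astype(np.float32)); return np.round(c,1),np.round(s,1),round(a,2)
def masks(im):
    hsv=cv2.cvtColor(im,cv2.COLOR_RGB2HSV); h,s,v=cv2.split(hsv)
    return dict(orange=(h>5)&(h<20)&(s>180)&(v>120),red=((h<5)|(h>174))&(s>170)&(v>80),yellow=(h>25)&(h<34)&(s>180),green=(h>50)&(h<85)&(s>120))
E
python3 - <<'E'
from m import *
D=np.load("top0.npz");im=D["im"];C=cloud("top",D["d"]);z=C[...,2];M=masks(im)
v,u=np.mgrid[:384,:512]
roi=(u>160)&(u<264)&(v>130)&(v<215)
deck=roi&(abs(z-.1)<.004); deck=cv2.morphologyEx(deck.astype(np.uint8),cv2.MORPH_OPEN,np.ones((3,3)))>0
print("deck",rect(C[deck]),np.median(z[deck]))
q=plane("top",cv2.boxPoints(cv2.minAreaRect(np.argwhere(deck)[:,::-1].astype(np.float32))),.1);print(q.round(4))
print("handle px",(M["orange"]&roi).sum(),rect(C[M["orange"]&roi&(z>.135)]),np.percentile(z[M["orange"]&roi],[5,50,95]))
for n in("red","green"):
    k,l,st,ce=cv2.connectedComponentsWithStats((M[n]&roi).astype(np.uint8))
    for i in range(1,k):
        if st[i,4]>4: print(n,st[i],C[l==i].mean(0).round(4),rect(C[l==i]) ,z[l==i].max())
y=M["yellow"]&(u>285)&(u<350)&(v>170)&(v<240)
print("tray outer",rect(C[y&(z>.025)]),"floor",rect(C[y&(z<.012)]),np.median(z[y&(z<.012)]))
D=np.load("side0.npz");im2=D["im"];C2=cloud("side",D["d"]);M2=masks(im2)
roi2=(v>165)&(v<240)&(u>150)&(u<270)
a=C2[M2["orange"]&roi2];print("side handle",rect(a[a[:,2]>.138]),a[:,2].max())
b=C2[M2["red"]&roi2];b=b[b[:,2]>.12];print("side tab",b.mean(0),rect(b),b[:,2].max(),rect(b[b[:,2]>.153]))
y2=C2[M2["yellow"]&(u>265)&(u<340)&(v>160)&(v<220)];print("side tray",rect(y2))
cr=np.hstack([cv2.resize(im[130:215,160:264],(390,320)),cv2.resize(im2[165:280,150:270],(390,320))]);cv2.imwrite("pics/crop.png",cr[:,:,::-1])
E
```

```text
deck (array([561.7, 170. ]), array([200.5, 257.2]), 5.59) 0.09986878679714506
[[0.6482 0.3116 0.1   ]
 [0.6736 0.0516 0.1   ]
 [0.4747 0.0326 0.1   ]
 [0.4499 0.2867 0.1   ]]
handle px 127 (array([567. , 125.1]), array([12.6, 80.9]), 40.53) [0.14125455 0.14535439 0.14875721]
red [242 156   6   5  18] [0.5887 0.0727 0.1718] (array([473.1,  59.2]), array([273.6,  14.9]), 6.54) 1.3588487210464548
red [176 181  10   4  33] [0.5214 0.2502 0.1532] (array([525.8, 251.1]), array([17.4, 26.3]), 0.51) 0.1599396506380879
red [207 181   5   4  15] [0.5306 0.1771 0.1013] (array([530.8, 177.4]), array([ 8.1, 12.9]), 28.88) 0.10536582582735488
green [224 147   3   5  15] [0.6307 0.1317 0.1033] (array([630.8, 131.7]), array([14.3,  6.3]), 1.86) 0.10865345441082663
green [227 189   4   6  20] [0.5047 0.1193 0.1021] (array([504.8, 119.4]), array([15.6,  8.8]), 2.55) 0.10569647358427359
tray outer (array([ 438.8, -100.2]), array([239.8, 239.7]), 81.46) floor (array([ 482.1, -156.8]), array([145.4, 150.1]), 81.03) 0.004131688257168031
side handle (array([563.4, 125.7]), array([13.1, 80.9]), 40.67) 0.14914224322153435
side tab [0.5119407  0.25702414 0.14862371] (array([230.1, 447. ]), array([ 23.7, 721. ]), 56.02) 0.8365382057630892 (array([229.6, 446.2]), array([ 21.9, 721. ]), 56.02)
side tray (array([269. , 222.7]), array([ 203.3, 1060.8]), 28.78)
```

View pics/crop.png

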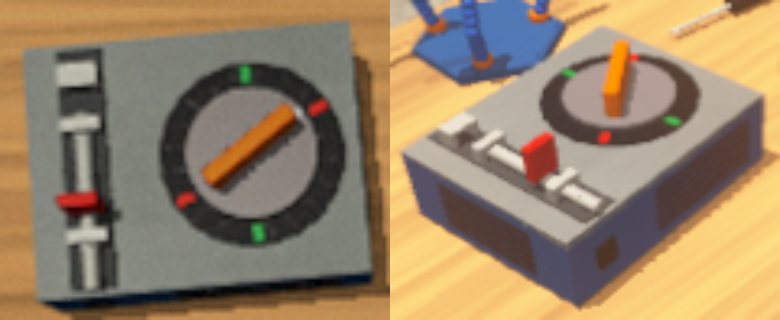

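The crop confirms it: the orange handle sits in the collar between the red marks (captive), and the red tab is between the guides with the keeper ahead of it toward +x.

```bash
cat >> h.py <<'E'
from scipy.spatial.transform import Rotation as Ro
def go(g,yaw):
    "row to bring the grasp point to g, tool down, tool x at yaw"
    s=arm.sense(); R0=np.array(s["orientation"]); p=np.array(g)+[0,0,.18]
    c,n=np.cos(np.radians(yaw)),np.sin(np.radians(yaw)); R=np.array([[c,n,0],[n,-c,0],[0,0,-1]])
    d=R0.T@(p-s["ee_pos"])/.5; r=Ro.from_matrix(R0.T@R).as_rotvec(degrees=True)/60
    print("row",d.round(4),r.round(4),"dist",np.linalg.norm(d)*.5, "F",np.round(s["force"],1),"gap",round(s["finger_gap"],3),"gf",round(s["gripper_force"],1),"t",s["clock"],"q6",s["qpos"][5].round(1))
E
python3 - <<'E'
from m import *
D=np.load("top0.npz");im=D["im"];C=cloud("top",D["d"]);z=C[...,2];M=masks(im);v,u=np.mgrid[:384,:512]
y=(M["yellow"]&(u>285)&(u<350)&(v>170)&(v<240)).astype(np.uint8)
cs=max(cv2.findContours(y,0,1)[0],key=cv2.contourArea)
b=cv2.boxPoints(cv2.minAreaRect(cs));print(b.round(),rect(plane("top",cs.reshape(-1,2),.034)),plane("top",b,.034).mean(0))
t=M["red"]&(u>170)&(u<190)&(v>178)&(v<188)&(z>.15)&(z<.165);print("tab top",rect(C[t]),t.sum(),C[t].mean(0))
g=[.5235,.2517,.25]
go(g,95.6)
E
```

```text
[[290. 225.]
 [298. 177.]
 [347. 184.]
 [339. 232.]] (array([ 476.8, -151. ]), array([149.1, 150.1]), 81.51) [ 0.47675803 -0.15155795  0.034     ]
tab top (array([520.2, 250.4]), array([ 8.8, 24.9]), 9.68) 31 [0.52056479 0.24986508 0.15648518]
row [ 1.1599 -1.1644 -0.0505] [-8.0000e-04 -7.0000e-04 -1.2183e+00] dist 0.8221490286809362 F [-1.   0.1 -0.1] gap 1.002 gf 0.0 t 0.1 q6 -3.8
```

servo_tool(plan=[[0.46,-0.46,-0.03,0,0,-0.49,-1],[0.46,-0.46,-0.03,0,0,-0.49,-1],[0.46,-0.46,-0.03,0,0,-0.49,-1],[0.46,-0.46,-0.03,0,0,-0.49,-1],[0.46,-0.46,-0.03,0,0,-0.49,-1],[0.46,-0.46,-0.03,0,0,-0.49,-1],[0.46,-0.46,-0.03,0,0,-0.49,-1],[0.46,-0.46,-0.03,0,0,-0.49,-1]])

```text
clock: 0.77
ee_pos: [0.3352, -0.2052, 0.4198]
orientation: [[0.617, 0.787, 0.0], [0.787, -0.617, 0.0], [0.0, 0.0, -1.0]]
force: [1.1, -0.3, 0.0]
finger_gap: 1.003
gripper_force: 0.0
```

```bash
python3 -c "
from h import *
go([.5215,.2505,.25],95.6)"
```

```text
row [ 0.9472 -0.2688 -0.0203] [ 2.00e-04 -1.00e-04 -7.28e-01] dist 0.49241586126348175 F [ 1.1 -0.3  0. ] gap 1.003 gf 0.0 t 0.7667 q6 1.3
```

servo_tool(plan=[[0.6,-0.17,-0.02,0,0,-0.5,-1],[0.6,-0.17,-0.02,0,0,-0.5,-1],[0.6,-0.17,-0.02,0,0,-0.5,-1],[0.6,-0.17,-0.02,0,0,-0.5,-1],[0.6,-0.17,-0.02,0,0,-0.5,-1],[0.6,-0.17,-0.02,0,0,-0.5,-1],[0.6,-0.17,-0.02,0,0,-0.5,-1],[0.6,-0.17,-0.02,0,0,-0.5,-1]])

```text
clock: 1.43
ee_pos: [0.4538, 0.0845, 0.4295]
orientation: [[0.139, 0.99, -0.0], [0.99, -0.139, 0.0], [0.0, -0.0, -1.0]]
force: [0.0, -0.2, -1.1]
finger_gap: 0.995
gripper_force: 0.0
```

```bash
python3 -c "
from h import *
go([.5215,.2505,.25],95.6)"
```

```text
row [ 0.3476  0.0881 -0.0009] [-2.000e-04 -4.000e-04 -2.261e-01] dist 0.17928598244888283 F [ 0.  -0.2 -1.1] gap 0.995 gf 0.0 t 1.4333 q6 14.0
```

servo_tool(plan=[[0.348,0.088,0,0,0,-0.226,-1],[0.348,0.088,0,0,0,-0.226,-1],[0.348,0.088,0,0,0,-0.226,-1],[0.348,0.088,0,0,0,-0.226,-1],[0.348,0.088,0,0,0,-0.226,-1],[0.348,0.088,0,0,0,-0.226,-1],[0.348,0.088,0,0,0,-0.226,-1]])

```text
clock: 2.02
ee_pos: [0.5212, 0.2474, 0.4288]
orientation: [[-0.096, 0.995, -0.001], [0.995, 0.096, -0.001], [-0.001, -0.001, -1.0]]
force: [-0.5, 0.0, -0.6]
finger_gap: 1.005
gripper_force: 0.0
```

```bash
python3 -c "
from h import *
im,d=camera('side');cv2.imwrite('pics/s1.png',cv2.resize(im[80:290,100:380],(800,600))[:,:,::-1])
go([.5215,.2505,.146],95.6)"
```

```text
row [0.0077 0.0017 0.2065] [-0.0008  0.0004 -0.0021] dist 0.10331129555688796 F [ 0.6 -0.9  0.7] gap 1.001 gf 0.0 t 2.0667 q6 16.2
```

View pics/s1.png

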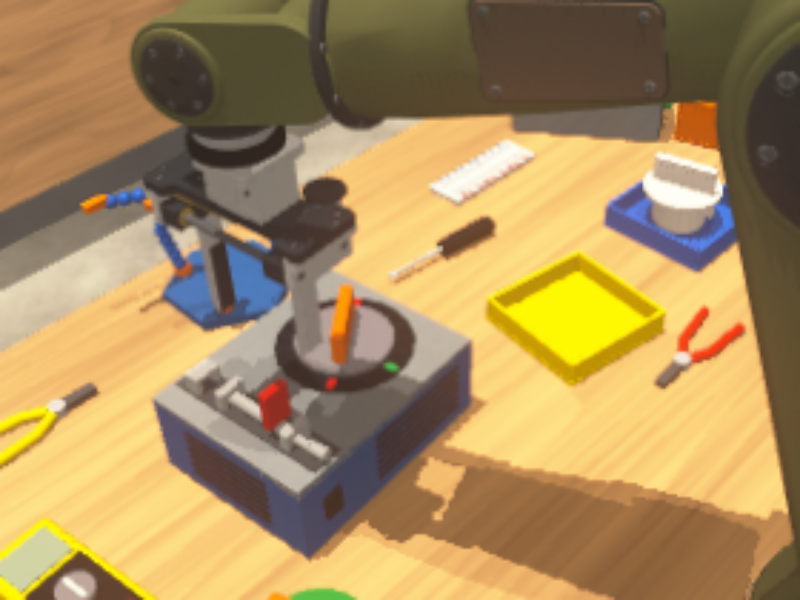

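The gripper is open above the red tab (tab at (275,405), fingers at (215,280) and (300,310)) and aligned along the slide. I descend and close.

servo_tool(plan=[[0.006,0.002,0.07,0,0,0,-1],[0.006,0.002,0.14,0,0,0,-1],[0.006,0.002,0.18,0,0,0,-1],[0.006,0.002,0.206,0,0,0,-1],[0.006,0.002,0.206,0,0,0,1],[0.006,0.002,0.206,0,0,0,1],[0.006,0.002,0.206,0,0,0,1],[0.006,0.002,0.206,0,0,0,1]], force=20)

```text
clock: 2.73
ee_pos: [0.5221, 0.2498, 0.3282]
orientation: [[-0.095, 0.995, 0.002], [0.995, 0.095, 0.001], [0.001, 0.002, -1.0]]
force: [0.0, -0.2, 0.0]
finger_gap: 0.754
gripper_force: 0.0
```

servo_tool(plan=[[0,0,0,0,0,0,1],[0,0,0,0,0,0,1],[0,0,0,0,0,0,1],[0,0,0,0,0,0,1]])

```text
clock: 3.07
ee_pos: [0.5219, 0.2501, 0.3269]
orientation: [[-0.095, 0.995, 0.0], [0.995, 0.095, 0.0], [0.0, 0.0, -1.0]]
force: [-0.1, 0.2, -0.5]
finger_gap: 0.467
gripper_force: 0.0
```

servo_tool(plan=[[0,0,0,0,0,0,1],[0,0,0,0,0,0,1],[0,0,0,0,0,0,1],[0,0,0,0,0,0,1],[0,0,0,0,0,0,1],[0,0,0,0,0,0,1],[0,0,0,0,0,0,1],[0,0,0,0,0,0,1]])

```text
clock: 3.73
ee_pos: [0.522, 0.2501, 0.3266]
orientation: [[-0.095, 0.995, 0.0], [0.995, 0.095, 0.0], [0.0, 0.0, -1.0]]
force: [1.9, 0.1, -1.4]
finger_gap: 0.103
gripper_force: 20.0
```

Tab gripped. I slide it along tool +y.

servo_tool(plan=[[0,0.015,0,0,0,0,1],[0,0.03,0,0,0,0,1],[0,0.045,0,0,0,0,1],[0,0.06,0,0,0,0,1],[0,0.07,0,0,0,0,1],[0,0.078,0,0,0,0,1],[0,0.084,0,0,0,0,1],[0,0.084,0,0,0,0,1]])

```text
clock: 4.4
ee_pos: [0.5643, 0.2542, 0.3266]
orientation: [[-0.095, 0.995, 0.001], [0.995, 0.095, 0.0], [0.0, 0.001, -1.0]]
force: [2.1, 1.6, 0.1]
finger_gap: 0.106
gripper_force: 20.0
```

servo_tool(plan=[[0,0.003,0,0,0,0,1],[0,0.005,0,0,0,0,1],[0,0.007,0,0,0,0,1],[0,0.007,0,0,0,0,1]])

```text
clock: 4.73
ee_pos: [0.5667, 0.2545, 0.3266]
orientation: [[-0.095, 0.995, -0.003], [0.995, 0.095, -0.001], [-0.0, -0.003, -1.0]]
force: [-9.8, -0.3, 5.8]
finger_gap: 0.108
gripper_force: 20.0
```

The reaction jumped to about 10 N after 45 mm of travel, which is the hard end. I release, rise and check.

servo_tool(plan=[[0,0,0,0,0,0,-1],[0,0,0,0,0,0,-1],[0,0,0,0,0,0,-1],[0,0,0,0,0,0,-1],[0,0,-0.08,0,0,0,-1],[0,0,-0.15,0,0,0,-1],[0,0,-0.15,0,0,0,-1]])

```text
clock: 5.32
ee_pos: [0.5674, 0.2545, 0.409]
orientation: [[-0.095, 0.995, 0.01], [0.995, 0.095, 0.004], [0.003, 0.01, -1.0]]
force: [0.9, 1.0, 1.2]
finger_gap: 0.569
gripper_force: 0.0
```

Run:
```python
from m import *
im,d=camera('side');C=cloud('side',d);M=masks(im);v,u=np.mgrid[:384,:512]
cv2.imwrite('pics/s2.png',cv2.resize(im[180:280,140:270],(780,600))[:,:,::-1])
P=C[M["red"]&(v>200)&(v<250)&(u>170)&(u<220)];P=P[(P[:,2]>.12)&(P[:,2]<.17)];print("tab",len(P),rect(P) if len(P) else 0)
D=np.load("side0.npz");P=cloud('side',D["d"])[masks(D["im"])["red"]&(v>200)&(v<250)&(u>170)&(u<220)];P=P[(P[:,2]>.12)&(P[:,2]<.17)];print("before",len(P),rect(P))
go([.566,.1253,.23],130.5)
```

```text
tab 118 (array([562.5, 255.4]), array([ 9.9, 30.6]), 5.96)
before 111 (array([518.7, 251.9]), array([10.4, 27.4]), 8.04)
row [-0.2568 -0.0271 -0.0095] [ 6.60e-03  4.00e-04 -5.84e-01] dist 0.1291977776013927 F [-1.1 -0.  -0.6] gap 0.608 gf 0.0 t 5.3667 q6 15.3
```

View pics/s2.png

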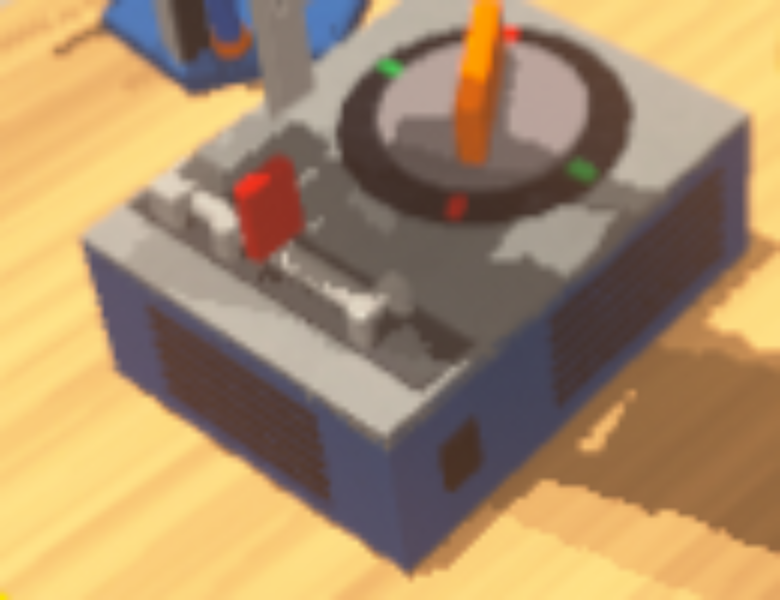

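The tab at (270,205) has moved about 44 mm up against the front guide, so the bolt is home. Next, the filter handle.

servo_tool(plan=[[-0.257,-0.027,-0.01,0.007,0,-0.584,-1],[-0.257,-0.027,-0.01,0.007,0,-0.584,-1],[-0.257,-0.027,-0.01,0.007,0,-0.584,-1],[-0.257,-0.027,-0.01,0.007,0,-0.584,-1],[-0.257,-0.027,-0.01,0.007,0,-0.584,-1],[-0.257,-0.027,-0.01,0.007,0,-0.584,-1],[-0.257,-0.027,-0.01,0.007,0,-0.584,-1],[-0.257,-0.027,-0.01,0.007,0,-0.584,-1]])

```text
clock: 6.03
ee_pos: [0.566, 0.1257, 0.406]
orientation: [[-0.647, 0.763, -0.007], [0.763, 0.647, -0.003], [0.003, -0.008, -1.0]]
force: [-0.2, 0.0, -0.2]
finger_gap: 1.002
gripper_force: 0.0
```

```bash
python3 -c "
from h import *
go([.566,.1253,.135],130.5)"
```

```text
row [-0.001   0.0009  0.182 ] [-0.0072 -0.0025 -0.0034] dist 0.09101413208174484 F [-0.2  0.  -0.2] gap 1.002 gf 0.0 t 6.0333 q6 -31.4
```

servo_tool(plan=[[0,0,0.06,-0.007,-0.002,-0.003,-1],[0,0,0.12,-0.007,-0.002,-0.003,-1],[0,0,0.16,-0.007,-0.002,-0.003,-1],[0,0,0.182,-0.007,-0.002,-0.003,-1],[0,0,0.182,-0.007,-0.002,-0.003,1],[0,0,0.182,-0.007,-0.002,-0.003,1],[0,0,0.182,-0.007,-0.002,-0.003,1],[0,0,0.182,-0.007,-0.002,-0.003,1]], force=40)

```text
clock: 6.7
ee_pos: [0.5656, 0.1251, 0.3171]
orientation: [[-0.652, 0.759, 0.003], [0.759, 0.652, 0.001], [-0.001, 0.002, -1.0]]
force: [-0.0, 0.2, -0.1]
finger_gap: 0.752
gripper_force: 0.0
```

servo_tool(plan=[[0,0,0,0,0,0,1],[0,0,0,0,0,0,1],[0,0,0,0,0,0,1],[0,0,0,0,0,0,1],[0,0,0,0,0,0,1],[0,0,0,0,0,0,1],[0,0,0,0,0,0,1],[0,0,0,0,0,0,1]])

```text
clock: 7.37
ee_pos: [0.5654, 0.125, 0.3157]
orientation: [[-0.652, 0.758, 0.0], [0.758, 0.652, 0.0], [0.0, 0.001, -1.0]]
force: [0.5, 0.4, 0.8]
finger_gap: 0.184
gripper_force: 0.0
```

servo_tool(plan=[[0,0,0,0,0,0,1],[0,0,0,0,0,0,1],[0,0,0,0,0,0,1],[0,0,0,0,0,0,1]])

```text
clock: 7.7
ee_pos: [0.5655, 0.1251, 0.3157]
orientation: [[-0.652, 0.758, 0.001], [0.758, 0.652, 0.001], [-0.0, 0.001, -1.0]]
force: [2.7, 2.1, -1.0]
finger_gap: 0.149
gripper_force: 40.0
```

```bash
python3 -c "
from h import *
go([.566,.1253,.135],185.6);print(arm.sense()['wrist_torque'],arm.sense()['ee_pos'])"
```

```text
row [-0.0003  0.0011  0.0014] [ 7.000e-04  4.000e-04 -9.152e-01] dist 0.0009117530396895961 F [ 2.7  2.1 -1. ] gap 0.149 gf 40.0 t 7.7 q6 -31.9
[ 0.25053705 -0.42537359 -0.00996937] [0.56546116 0.12506253 0.3156961 ]
```

servo_tool(plan=[[0,0,0,0,0,-0.08,1],[0,0,0,0,0,-0.18,1],[0,0,0,0,0,-0.28,1],[0,0,0,0,0,-0.38,1],[0,0,0,0,0,-0.48,1],[0,0,0,0,0,-0.58,1],[0,0,0,0,0,-0.68,1],[0,0,0,0,0,-0.76,1]])

```text
clock: 8.37
ee_pos: [0.5654, 0.1249, 0.3157]
orientation: [[-0.998, 0.059, 0.0], [0.059, 0.998, 0.0], [-0.0, 0.0, -1.0]]
force: [-0.1, -0.2, 0.1]
finger_gap: 0.145
gripper_force: 40.0
```

servo_tool(plan=[[0,0,0,0,0,-0.05,1],[0,0,0,0,0,-0.1,1],[0,0,0,0,0,-0.13,1],[0,0,0,0,0,-0.15,1],[0,0,0,0,0,-0.15,1]])

```text
clock: 8.78
ee_pos: [0.5654, 0.1249, 0.3157]
orientation: [[-0.996, -0.093, 0.0], [-0.093, 0.996, 0.0], [-0.0, 0.0, -1.0]]
force: [-0.3, -0.6, 0.8]
finger_gap: 0.149
gripper_force: 40.0
```

```bash
python3 -c "
from h import *
go([.566,.1253,.135],185.6);print(arm.sense()['wrist_torque'],arm.sense()['ee_pos'])"
```

```text
row [-0.0013  0.0007  0.0014] [ 0.0002  0.0001 -0.0046] dist 0.001004006432750204 F [-0.3 -0.6  0.8] gap 0.149 gf 40.0 t 8.7833 q6 -86.5
[-0.08512438 -0.07459349 -0.006403  ] [0.56538689 0.12490258 0.31568861]
```

servo_tool(plan=[[0,0,0,0,0,-0.01,1],[0,0,0,0,0,-0.02,1],[0,0,0,0,0,-0.03,1],[0,0,0,0,0,-0.03,1]])

```text
clock: 9.12
ee_pos: [0.5655, 0.1247, 0.3157]
orientation: [[-0.992, -0.124, 0.0], [-0.124, 0.992, -0.0], [-0.0, -0.0, -1.0]]
force: [1.0, -4.4, 1.5]
finger_gap: 0.147
gripper_force: 40.1
```

```bash
python3 -c "
from h import *
go([.566,.1253,.135],185.6);print(arm.sense()['wrist_torque'],arm.sense()['ee_pos'])"
```

```text
row [-0.0011  0.0011  0.0014] [-0.0002  0.0004  0.0249] dist 0.001060033735037043 F [ 1.  -4.4  1.5] gap 0.147 gf 40.1 t 9.1167 q6 -88.3
[-0.80821754 -0.25626928 -0.35243676] [0.56550845 0.12466707 0.31569386]
```

The torque rose, so this is the stop. I ease back 1° and lift slowly.

servo_tool(plan=[[0,0,0,0,0,0.015,1],[0,0,0,0,0,0.015,1],[0,0,-0.01,0,0,0.015,1],[0,0,-0.02,0,0,0.015,1],[0,0,-0.03,0,0,0.015,1],[0,0,-0.04,0,0,0.015,1],[0,0,-0.05,0,0,0.015,1],[0,0,-0.05,0,0,0.015,1]])

```text
clock: 9.78
ee_pos: [0.5655, 0.1252, 0.342]
orientation: [[-0.994, -0.108, 0.002], [-0.108, 0.994, 0.001], [-0.002, 0.001, -1.0]]
force: [0.9, 0.7, -4.4]
finger_gap: 0.148
gripper_force: 40.0
```

servo_tool(plan=[[0,0,-0.03,0,0,0,1],[0,0,-0.06,0,0,0,1],[0,0,-0.1,0,0,0,1],[0,0,-0.15,0,0,0,1],[0,0,-0.2,0,0,0,1],[0,0,-0.22,0,0,0,1],[0,0,-0.22,0,0,0,1]])

```text
clock: 10.37
ee_pos: [0.5652, 0.125, 0.4529]
orientation: [[-0.994, -0.108, 0.004], [-0.108, 0.994, 0.001], [-0.004, 0.001, -1.0]]
force: [0.3, -0.7, -4.9]
finger_gap: 0.144
gripper_force: 40.0
```

Run:
```python
from h import *
im,d=camera('side');cv2.imwrite('pics/s3.png',cv2.resize(im[80:290,100:380],(800,600))[:,:,::-1])
go([.477,-.151,.265],186)
```

```text
row [ 0.2351 -0.5297  0.0107] [0.0005 0.0014 0.0032] dist 0.2898222133752533 F [ 0.6 -0.4 -4.2] gap 0.148 gf 40.0 t 10.4167 q6 -87.4
```

View pics/s3.png

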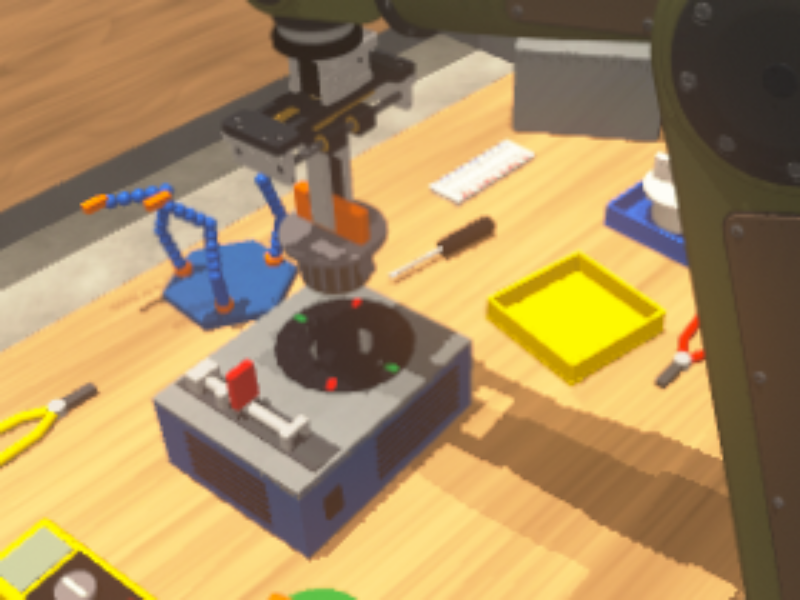

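The filter is out, hanging upright at (335,235), and the bolt is still home at (240,385). I move over the tray.

servo_tool(plan=[[0.04,-0.08,0,0,0,0,1],[0.09,-0.19,0.01,0,0,0,1],[0.12,-0.27,0.01,0,0,0,1],[0.16,-0.35,0.01,0,0,0,1],[0.19,-0.43,0.01,0,0,0,1],[0.22,-0.49,0.01,0,0,0,1],[0.235,-0.53,0.01,0,0,0,1],[0.235,-0.53,0.01,0,0,0,1]])

```text
clock: 11.08
ee_pos: [0.4753, -0.1562, 0.4435]
orientation: [[-0.995, -0.103, -0.003], [-0.103, 0.995, -0.0], [0.003, 0.0, -1.0]]
force: [0.0, 0.8, -3.5]
finger_gap: 0.145
gripper_force: 40.0
```

```bash
python3 -c "
from h import *
go([.477,-.151,.0847],186)"
```

```text
row [-0.0055  0.01    0.3576] [ 0.0002 -0.0026 -0.0018] dist 0.17888406512334046 F [ 0.   0.8 -3.5] gap 0.145 gf 40.0 t 11.0833 q6 -118.3
```

servo_tool(plan=[[0,0.005,0.05,0,0,0,1],[0,0.005,0.11,0,0,0,1],[0,0.005,0.17,0,0,0,1],[0,0.005,0.23,0,0,0,1],[0,0.005,0.28,0,0,0,1],[0,0.005,0.31,0,0,0,1],[0,0.005,0.325,0,0,0,1],[0,0.005,0.325,0,0,0,1]])

```text
clock: 11.75
ee_pos: [0.4764, -0.1484, 0.2805]
orientation: [[-0.994, -0.108, -0.004], [-0.108, 0.994, 0.002], [0.004, 0.002, -1.0]]
force: [-0.8, -0.3, -3.7]
finger_gap: 0.148
gripper_force: 40.0
```

```bash
python3 -c "
from h import *
go([.477,-.151,.0847],186)"
```

```text
row [-0.0008 -0.0054  0.0316] [ 0.0023 -0.0034  0.0031] dist 0.01605613721140229 F [-0.8 -0.3 -3.7] gap 0.148 gf 40.0 t 11.75 q6 -117.7
```

servo_tool(plan=[[0,0,0.008,0,0,0,1],[0,0,0.014,0,0,0,1],[0,0,0.02,0,0,0,1],[0,0,0.024,0,0,0,1],[0,0,0.027,0,0,0,1],[0,0,0.029,0,0,0,1],[0,0,0.029,0,0,0,1]])

```text
clock: 12.33
ee_pos: [0.4769, -0.1486, 0.2685]
orientation: [[-0.994, -0.108, 0.0], [-0.108, 0.994, 0.0], [-0.0, 0.0, -1.0]]
force: [0.6, 0.6, -5.1]
finger_gap: 0.146
gripper_force: 40.0
```

servo_tool(plan=[[0,0,0.002,0,0,0,1],[0,0,0.004,0,0,0,1],[0,0,0.006,0,0,0,1],[0,0,0.007,0,0,0,1],[0,0,0.007,0,0,0,1]])

```text
clock: 12.75
ee_pos: [0.4769, -0.1486, 0.2649]
orientation: [[-0.994, -0.108, 0.0], [-0.108, 0.994, 0.0], [-0.0, 0.0, -1.0]]
force: [0.4, 0.1, -4.8]
finger_gap: 0.144
gripper_force: 40.0
```

servo_tool(plan=[[0,0,0.001,0,0,0,1],[0,0,0.002,0,0,0,1],[0,0,0.002,0,0,0,1],[0,0,0.002,0,0,0,1]])

```text
clock: 13.08
ee_pos: [0.477, -0.1486, 0.2647]
orientation: [[-0.994, -0.108, 0.001], [-0.108, 0.994, 0.0], [-0.001, 0.0, -1.0]]
force: [-2.2, 1.1, 5.8]
finger_gap: 0.147
gripper_force: 40.0
```

The force went from -5 to +6 N, so the filter is on the floor. I release with the grip eased, and then rise.

servo_tool(plan=[[0,0,0,0,0,0,-1],[0,0,0,0,0,0,-1],[0,0,0,0,0,0,-1],[0,0,0,0,0,0,-1],[0,0,0,0,0,0,-1],[0,0,0,0,0,0,-1],[0,0,0,0,0,0,-1],[0,0,0,0,0,0,-1]])

```text
clock: 13.75
ee_pos: [0.4769, -0.1486, 0.264]
orientation: [[-0.994, -0.108, 0.0], [-0.108, 0.994, 0.0], [-0.0, 0.0, -1.0]]
force: [0.2, 0.5, -0.1]
finger_gap: 0.677
gripper_force: 0.0
```

servo_tool(plan=[[0,0,-0.04,0,0,0,-1],[0,0,-0.1,0,0,0,-1],[0,0,-0.18,0,0,0,-1],[0,0,-0.25,0,0,0,-1],[0,0,-0.3,0,0,0,-1],[0,0,-0.3,0,0,0,-1],[0,0,-0.3,0,0,0,-1]])

```text
clock: 14.33
ee_pos: [0.4768, -0.1486, 0.4149]
orientation: [[-0.994, -0.108, 0.002], [-0.108, 0.994, -0.0], [-0.002, -0.001, -1.0]]
force: [0.2, -0.2, -1.0]
finger_gap: 1.0
gripper_force: 0.0
```

Run:
```python
from m import *
im,d=camera('side');C=cloud('side',d)
cv2.imwrite('pics/s4.png',cv2.resize(im[80:290,100:380],(800,600))[:,:,::-1])
P=C[masks(im)["orange"]];P=P[(abs(P[:,0]-.477)<.08)&(abs(P[:,1]+.151)<.08)&(P[:,2]<.13)&(P[:,2]>.06)];T=P[P[:,2]>.088];print("handle top",rect(T),P[:,2].max(),len(T)) if len(T) else print(len(P))
```

```text
handle top (array([ 475.7, -146.8]), array([80.8, 14.4]), 8.24) 0.09812610996276783 85
```

View pics/s4.png

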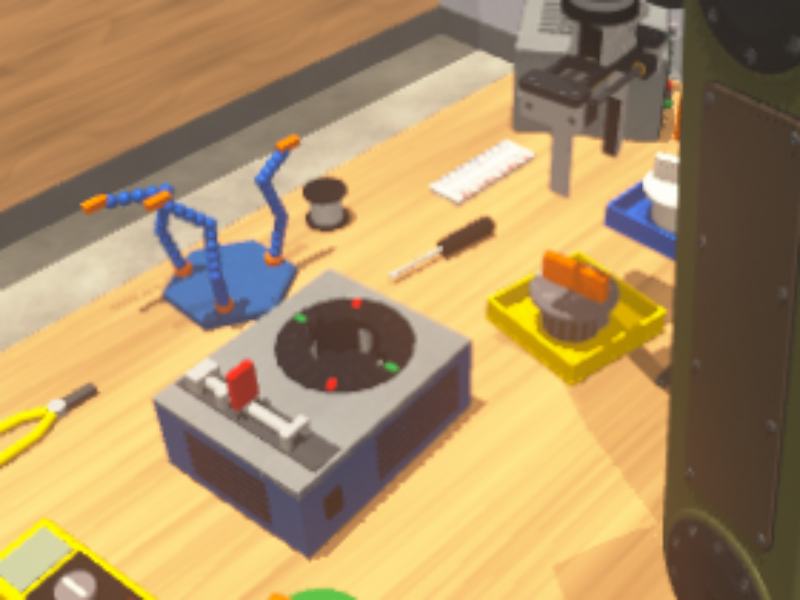

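The filter stands upright in the yellow tray at (575,300). The bolt is home at (240,385), and the gripper is clear.

```bash
python3 -c "
from h import *
print(arm.job_done())"
```

```text
the job is handed in; nothing more can be done
None
```

The job is handed in at about 14 s of the 61 s allowed: the bolt is fully home in its keeper, and the spent filter stands upright on the yellow tray's floor, about 5 mm off centre; the judge's result was not reported back.

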